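Tap the fixture wedge home

TASK

A camera frame is loaded in the assembly fixture, but the fixture's steel wedge still stands out. Pick up the small white-faced hammer from the rubber mat and, with at least two separate taps on the wedge's wide end, drive the wedge in until it stops advancing and sits tight; touch the wedge with nothing but the hammer. Then lay the hammer (do not drop it) back down on the mat.

Things in the scene. Friction and masses are not known exactly. Their poses are not given: they have to be found in the camera images.
- hammer_grip (a point): Hammer lying flat on the mat: wooden handle 155 mm long, 18 wide, 30 high; T-shaped head 90 mm long, 30 high, white face at each end; 0.2-0.33 kg. Point: grasp place on the handle, half-way up (15 mm over the mat). x along the handle to the head, whose centre is 60 mm ahead (handle's tail 110 mm behind); y along the head, striking faces at +-45 mm, either may be used; z up..
- wedge_butt (a point): Centre of the wedge's wide end face (34 wide, 26 mm high, 38 mm above the table), the face to strike; moves with the dark steel wedge, 130 mm long. y = level driving direction, roughly world +y; z up. Fixture: base 160 (x) by 120 mm, 25 high, rails to 43; its near edge lies 42 mm to -x of this point; the face stays 35 mm or more outside it. The empty fixture farther left is a bystander.
- wedge (a joint): How far the wedge has been driven in, in m: 0 = fully backed out, 0.030 = home, where it meets a solid stop. It starts between 0 and 0.010. Sliding it takes about 6 N (8 N at 0.1 m/s), and it stays where it is left.
- mat_center (a point): Centre of the top face of the thin black rubber mat on the robot's right, 260 (x) by 300 (y) mm and 4 mm thick, fixed to the table; the hammer and the screwdriver lie on it, about 140 mm apart in y (either may be on the left), both roughly along its x axis.
Things that resemble listed ones, but are neither listed nor needed, are in the scene too. Of the things that look like the part that bears hammer_grip, the larger one is meant.

How it is judged (in metres and radians):
On the way, in this order (a step that is already met when the one before it is completed fails the run):
1. the hammer is picked up off the mat (height (world z) of hammer_grip above 0.03 m), for 0.1 s.
2. the hammer strikes the wedge (contact force between hammer and wedge above 2 N).
3. the hammer is off the wedge again (contact force between hammer and wedge below 0.1 N), for 0.1 s.
4. another tap finds the wedge home (within 3 mm of its stop) (value of joint wedge above 0.027 m and contact force between hammer and wedge above 2 N).
At the end, for the whole second after the job is handed in: The wedge is home within 3 mm of its stop (joint above 0.027), and the hammer lies flat (within 10 degrees) and at rest on the mat, the middle of its handle over the mat (value of joint wedge above 0.027 m and height (world z) of hammer_grip below 0.03 m and angle between hammer_grip's own z axis and vertical below 0.17 rad and x of hammer_grip in the frame of mat_center between -0.12 and 0.12 m and y of hammer_grip in the frame of mat_center between -0.15 and 0.15 m and linear speed of hammer below 0.02 m/s); the robot touches nothing.
It fails at once if the wedge is touched by the robot itself instead of the hammer (contact force between any of the fingers, the arm and wedge above 1 N).
It fails at once if the hammer is dropped from a height (falls freely faster than 0.9 m/s) (linear speed of hammer above 0.9 m/s and contact force between the fingers and hammer below 0.1 N).
It also fails if it takes over 48 s, if anything falls off the work surface, if the arm or the gripper's body presses on something with over 40 N, if the wrist force passes 120 N, or if a joint passes its speed limit or range.

ROBOT

A 6-joint arm with a two-finger parallel gripper is mounted at the origin on the work surface. World frame = base frame: x ahead of the robot, y to its left, z up, the work surface at z = 0. Lengths are in m, angles in degrees, forces in N, time in s.
With the tool pointing down it reaches from about 0.375 to 0.925 m from the base axis. Payload 5.7 kg.
Tool frame: the origin (TCP) lies midway between the tips of the shut fingers; the grasp point (between the pads) lies 19 mm behind it; z points along the fingers, y is the line along which they close (so a half turn about z gives the same grasp; the last joint's range is limited). The gripper opens to 85 mm and grips with 20 to 120 N. Pads are 22 mm wide; open, the fingers measure 114 mm over their backs; the gripper's body (76 mm by 85 mm) begins 54 mm behind the grasp point. The pads swing forward as they close: fully open they stand 13 mm farther back than shut.
Start: joints at [-73.917, 20.558, 86.54, -0, 72.909, -6.595], TCP at [0.231, -0.554, 0.231] pointing down, gripper open.
Joint ranges: [-170.27, 170.27], [-57.76, 135], [12.27, 136.19], [-55.21, 235.2], [11.17, 155.16], [-170.74, 170.74]. Speed limits (degrees/s): [136.94, 136.94, 180, 180, 180, 180].

INTERFACE

Orientations are given as [roll, pitch, yaw] about the fixed x, y, z axes, in that order (R = Rz(yaw) Ry(pitch) Rx(roll)).
In Python, from plant import telemetry, imaging, env, regions_of, mark_of gives the robot as it stands. The module is installed in compiled form; this text tells all that it offers.
- The arm moves only by the shell command python3 -m pendant 'ROWS' [FORCE]. ROWS is JSON, a list of rows, each an object of numbers: "hand": the opening, from 0 (shut) to 1 (fully open); "x", "y", "z": the shift along the tool's x, y, z each as a share of 0.025 m, from -1 to 1; "twist": the turn about the tool's z as a share of 0.08 rad, from -1 to 1. A call has 1 to 12 rows; each row shifts and turns the commanded pose from where the row before left it, along the tool's axes as they then stand; what a row does not reach is not made up. A row lasts 1/12 s, in which the tool goes at most 41.7 mm and 7.16 degrees, less where a joint would pass 70% of its speed; a pose out of reach is approached as far as the arm can. A call with a number of a shift or a turn outside -1 to 1 is refused whole. A call with a gripper value outside its range is refused whole. The fingers move at their own pace and stop on an object; FORCE is the grip in N (left out, the last holds). Time passes only in rows, so rows that do not move let the fingers close. It gives the time, the measured TCP pose, the force, the opening and the grip force at its end, in the units of the state.
- telemetry.sense(): the state, without advancing time (a new reading comes with each control period).
- imaging.camera(name): name is "scene" or "top" or "wrist"; returns a dict with "frame" (400x640x3 uint8, red, green, blue), "range_z" (400x640 float32, m along the optical axis (not along the pixel's ray), 0 where there is no reading), "fx", "fy", "cx", "cy" (pixels), "extrinsics" (4x4, takes a point from world to camera coordinates). Camera axes: x right, y down, z forward; pixel columns grow to the right and rows downward; lengths in m; the calibration is good to about 2 mm. A picture is of the moment at which its call begins.
- env.job_done(): hands the job in; it is judged then, once.
Trained networks look in the newest picture that a camera, given by its name, has taken for a name from the list of things; names that differ only in an ending like _2 or _b are one class to them, and where a whole thing is asked for, a point or a joint stands for the part that bears it (a point fixed in the world has none). Each returns a list of dicts, best first, with "score" (0 to 1); they miss things now and then, are a little off and sometimes report something else, mostly with a low value. They report only what shows in the picture. A call takes as long as a camera call. They do not tell look-alikes from the thing itself.
- regions_of(camera, thing): "region" (400x640 bool, what is visible of it) and "xy" ([column, row] in pixels, amid what is visible of it).
- mark_of(camera, thing): "xy" ([column, row] in pixels: a listed point, or the origin of a listed thing).
The state is a dict: "t": time; "qpos": joint angles; "dq": joint speeds; "joint_efforts": joint torques, N m; "ee_pos": TCP position; "tool_rot": TCP orientation; "ft_force": force on the tool from outside, world axes, zero at the start; "moment": the same for the moment, N m; "grip_width": finger opening in m; "grasp_force": force on a finger pad.
Only numpy, scipy, OpenCV 4.12 (cv2) and the standard library are available. Lean on these libraries where they do the work, as an engineer would, in place of code of your own. Each camera call takes 0.05 s, during which the arm holds its last target. There are 200 camera calls.

## Working session

There is one attempt and no reset: what is moved stays moved. The work goes in short steps, Python scripts to look and compute and a shell command to move; the robot and the scene stay as the last step left them, time stands still between calls to the robot, and variables do not carry over. Pictures are saved under pics/ and viewed, at most 10 in all, crops included, and the job is handed in when it is done.

```bash
mkdir -p pics; cat > h.py <<'E'
import numpy as np, cv2
from plant import telemetry, imaging, env, regions_of, mark_of
def world(c,uv,z=None):
    T=np.linalg.inv(c["extrinsics"]);u,v=uv
    d=np.array([(u-c["cx"])/c["fx"],(v-c["cy"])/c["fy"],1.])
    if z is None: return (T@np.r_[d*c["range_z"][int(round(v)),int(round(u))],1])[:3]
    r=T[:3,:3]@d;o=T[:3,3];return o+r*(z-o[2])/r[2]
def cloud(c):
    v,u=np.mgrid[:400,:640];Z=c["range_z"]
    P=np.stack([(u-c["cx"])/c["fx"]*Z,(v-c["cy"])/c["fy"]*Z,Z,np.ones_like(Z)],-1)
    return (P@np.linalg.inv(c["extrinsics"]).T)[...,:3]
def save(im,n): cv2.imwrite("pics/"+n,im[...,::-1])
E
python3 - <<'E'
from h import *
np.set_printoptions(precision=4,suppress=True)
ims=[]
for n in("scene","top"):
    c=imaging.camera(n);ims.append(c["frame"]);C=cloud(c)
    for t in("hammer_grip","wedge_butt","wedge","mat_center"):
        for f in(mark_of,regions_of):
            for r in f(n,t)[:4]:
                e=""
                if "region" in r:
                    m=r["region"]&(c["range_z"]>0);P=C[m];e=(m.sum(),np.percentile(P,[5,95],axis=0).round(3).tolist())
                print(n,t,f.__name__,round(r["score"],2),np.round(r["xy"]),world(c,r["xy"]),e)
save(cv2.resize(np.vstack(ims),(480,600)),"a.png")
for n,i in zip("st",ims): save(i,n+".png")
print(telemetry.sense())
E
```

```text
scene hammer_grip call 0.87 [246. 347.] [ 0.5098 -0.3457  0.0322] 
scene hammer_grip call 0.63 [127. 261.] [ 0.1989 -0.337   0.0205] 
scene hammer_grip call 0.92 [126. 266.] [ 0.1979 -0.3443  0.0115] (np.int64(983), [[0.174, -0.387, 0.002], [0.233, -0.271, 0.023]])
scene hammer_grip call 0.91 [251. 361.] [ 0.5318 -0.359   0.0328] (np.int64(2344), [[0.414, -0.397, 0.015], [0.576, -0.323, 0.035]])
scene wedge_butt call 0.73 [389. 206.] [0.5729 0.0648 0.0347] 
scene wedge_butt call 0.57 [396. 191.] [0.5699 0.1    0.0513] (np.int64(563), [[0.555, 0.064, 0.033], [0.582, 0.178, 0.053]])Traceback (most recent call last):
  File "<stdin>", line 8, in <module>
ValueError: it knows: hammer_grip, mat_center, wedge_butt
```

```bash
python3 - <<'E'
from h import *
np.set_printoptions(precision=4,suppress=True)
for n in("scene","top"):
    c=imaging.camera(n);save(c["frame"],n+".png");C=cloud(c)
    for t in("hammer_grip","wedge_butt","mat_center"):
        for f in((mark_of,regions_of) if t!="mat_center" else (mark_of,)):
            for r in f(n,t)[:4]:
                e=""
                if "region" in r:
                    m=r["region"]&(c["range_z"]>0);P=C[m];e=(m.sum(),np.percentile(P,[5,95],axis=0).round(3).tolist())
                    if n=="top" and t[0]=="h": print(cv2.minAreaRect(P[P[:,2]>.015][:,:2].astype(np.float32)) if (P[:,2]>.015).sum()>5 else 0)
                print(n,t,round(r["score"],2),np.round(r["xy"]),world(c,r["xy"]),e)
print(telemetry.sense())
E
```

```text
scene hammer_grip 0.68 [128. 260.] [ 0.1979 -0.3339  0.0198] 
scene hammer_grip 0.66 [244. 349.] [ 0.5116 -0.3501  0.0359] 
scene hammer_grip 0.9 [252. 358.] [ 0.5315 -0.355   0.0339] (np.int64(2218), [[0.416, -0.396, 0.021], [0.576, -0.323, 0.035]])
scene hammer_grip 0.69 [127. 266.] [ 0.1984 -0.3431  0.0087] (np.int64(834), [[0.176, -0.387, 0.006], [0.233, -0.274, 0.023]])
scene wedge_butt 0.8 [387. 201.] [0.5654 0.0662 0.0449] 
scene wedge_butt 0.93 [397. 190.] [0.5719 0.1043 0.052 ] (np.int64(592), [[0.554, 0.064, 0.032], [0.582, 0.181, 0.053]])
scene mat_center 0.65 [261. 309.] [ 0.4771 -0.2693  0.0043] 
top hammer_grip 0.88 [468. 294.] [ 0.1953 -0.3332  0.0206] 
top hammer_grip 0.83 [468. 154.] [ 0.4964 -0.3401  0.0311] 
((0.17908720672130585, -0.330674946308136), (0.06113947182893753, 0.12698142230510712), 30.226104736328125)
top hammer_grip 0.91 [475. 293.] [ 0.197  -0.3486  0.0188] (np.int64(554), [[0.173, -0.384, 0.013], [0.227, -0.271, 0.023]])
((0.4846952557563782, -0.34536582231521606), (0.0886247530579567, 0.18198449909687042), 81.22522735595703)
top hammer_grip 0.73 [4
[... 351 characters left out ...]
9. 126.] [0.5621 0.0651 0.0467] 
top wedge_butt 0.58 [259. 125.] [0.5632 0.1083 0.051 ] (np.int64(787), [[0.551, 0.066, 0.037], [0.578, 0.182, 0.054]])
top mat_center 0.96 [433. 167.] [ 0.4723 -0.2693  0.007 ] 
{'t': 0.85, 'qpos': array([-73.9182,  20.5559,  86.5381,   0.0007,  72.9098,  -6.5949]), 'dq': array([ 0.0817, -0.1271,  0.0122,  0.0022, -0.0396, -0.0596]), 'joint_efforts': array([  0.0012, -52.7542, -27.9056,   0.    ,   0.0016,  -0.    ]), 'ee_pos': array([ 0.2313, -0.5536,  0.2313]), 'tool_rot': array([-179.9963,   -0.0011,   22.6765]), 'ft_force': array([0.671 , 0.3786, 0.377 ]), 'moment': array([-0.0103, -0.0063,  0.0043]), 'grasp_force': 0.0, 'grip_width': 0.08581108364818726}
```

View pics/top.png

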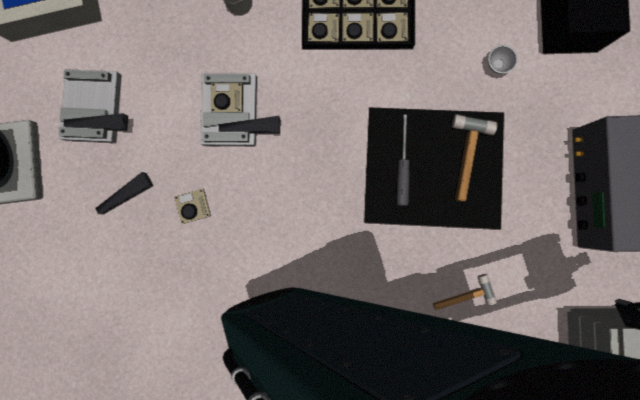

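View pics/scene.png

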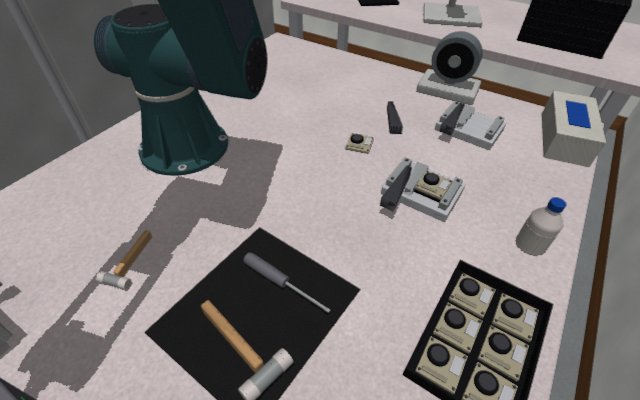

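The top picture shows two hammers: the large one on the mat at (470,155) and a small decoy off the mat at (467,293), partly in the arm's shadow. It shows three wedges: in the loaded fixture with its butt at (279,125), in the empty fixture at (95,122), and loose at (125,193). I choose the mat hammer and the wedge in the loaded fixture. The scene view agrees, with the hammer at (245,350) and the wedge at (395,190). Next I measure both and check the choice in a close crop.

```bash
python3 - <<'E'
from h import *
np.set_printoptions(precision=4,suppress=True)
for n in("top","scene"):
    c=imaging.camera(n);C=cloud(c);F=c["frame"].astype(int)
    X,Y,Z=C[...,0],C[...,1],C[...,2]
    box=(X>.38)&(X<.62)&(Y>-.43)&(Y<-.29)&(Z>.022)&(Z<.05)
    warm=(F[...,0]-F[...,2])>40
    A=C[box&warm];H=C[box&~warm]
    def ax(P):
        m=P.mean(0);w,v=np.linalg.eigh(np.cov(P[:,:2].T));d=v[:,1];s=(P[:,:2]-m[:2])@d
        s2=(P[:,:2]-m[:2])@v[:,0]
        return m,d,np.degrees(np.arctan2(d[1],d[0])),np.percentile(s,[1,99]),np.percentile(s2,[2,98]),np.percentile(P[:,2],[10,50,90])
    print(n,"handle",len(A),*ax(A));print("head",len(H),*ax(H))
    W=(X>.53)&(X<.60)&(Y>.04)&(Y<.2)&(Z>.046)&(Z<.06)&(F.sum(-1)<200)
    print("wedge",W.sum(),*ax(C[W]))
    B=(X>.45)&(X<.72)&(Y>.05)&(Y<.26)&(Z>.015)&(Z<.05)&(F.sum(-1)>300)
    print("fixt",cv2.minAreaRect(C[B][:,:2].astype(np.float32)),np.percentile(C[B],[1,99],axis=0))
    M=(F.sum(-1)<60)&(abs(Z-.004)<.02)&(X<.65)&(Y<-.05)&(Y>-.5)&(X>.3)
    print("mat",cv2.minAreaRect(C[M][:,:2].astype(np.float32)))
    if n=="top": t=c["frame"]
save(np.hstack([cv2.resize(t[90:220,430:510],(320,520)),cv2.resize(t[60:160,190:290],(480,480))if 0 else cv2.resize(t[60:190,195:295],(400,520))]),"crop.png")
E
```

```text
top handle 600 [ 0.4706 -0.338   0.033 ] [-0.9776  0.2105] 167.8466673506917 [-0.0757  0.0745] [-0.0075  0.0087] [0.03   0.0333 0.0356]
head 588 [ 0.5505 -0.3558  0.0301] [-0.9791  0.2033] 168.27080633827617 [-0.024   0.1537] [-0.0432  0.044 ] [0.025  0.0306 0.034 ]
wedge 682 [0.5639 0.1202 0.0513] [-0.0386  0.9993] 92.21121045735487 [-0.055   0.0722] [-0.0142  0.014 ] [0.0489 0.0514 0.0535]
fixt ((0.6074693202972412, 0.15305012464523315), (0.1782013475894928, 0.15938334167003632), 89.06100463867188) [[0.5292 0.122  0.0213]
 [0.686  0.2399 0.0469]]
mat ((0.4716028571128845, -0.27229973673820496), (0.2947638928890228, 0.2542780637741089), 86.25814056396484)
scene handle 991 [ 0.4774 -0.3426  0.0334] [-0.977   0.2131] 167.69617534854956 [-0.0698  0.0805] [-0.0089  0.0076] [0.0311 0.0339 0.0354]
head 1120 [ 0.5606 -0.3607  0.0308] [0.1282 0.9917] 82.63301419830925 [-0.043   0.0447] [-0.0162  0.0629] [0.026  0.0316 0.0342]
wedge 436 [0.5669 0.1138 0.0511] [-0.0502  0.9987] 92.87959598188222 [-0.0505  0.0766] [-0.0136  0.0149] [0.0496 0.0511 0.0527]
fixt ((0.6096826791763306, 0.17966343462467194), (0.12353010475635529, 0.15976981818675995), 88.5191421508789) [[0.5344 0.1192 0.0195]
 [0.6887 0.238  0.0457]]
mat ((0.5312238931655884, -0.2531261444091797), (0.14082056283950806, 0.25194019079208374), 43.6646614074707)
```

View pics/crop.png

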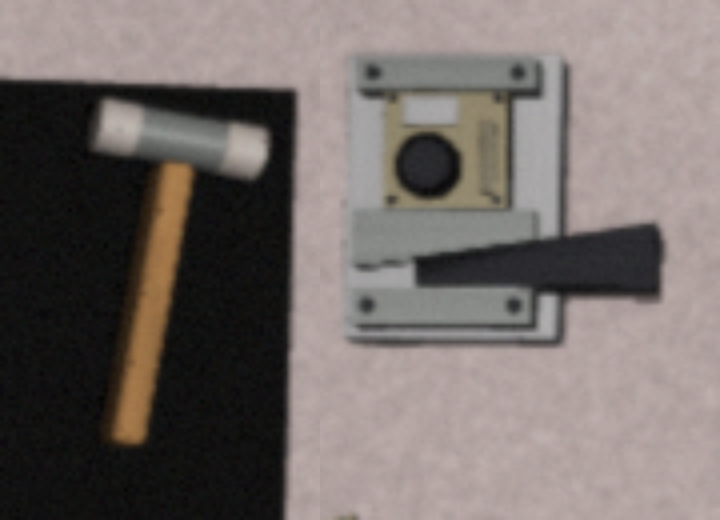

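The crop confirms the choice: the large wooden-handled hammer with white faces on the mat, and the wedge with its wide end pointing right (crop (660,260)) in the loaded fixture. Its straight side rests on the near rail. Turning the tool to line up with the handle.

```bash
cat >> h.py <<'E'
from scipy.spatial.transform import Rotation as Ro
def go(p,yaw):
    s=telemetry.sense();R=Ro.from_euler("xyz",s["tool_rot"],degrees=True)
    y=s["tool_rot"][2]
    d=R.inv().apply(np.array(p)-s["ee_pos"])/.025
    print("pose",s["ee_pos"].round(4),s["tool_rot"].round(2),"units xyz",d.round(2),"twist",round(-np.radians(yaw-y)/.08,2),"F",s["ft_force"].round(1),"grip",s["grip_width"].__round__(4),round(float(s["grasp_force"]),1),"t",s["t"])
E
python3 -m pendant '[{"twist":0.95},{"twist":0.95},{"twist":0.95},{"twist":0.95},{"twist":0.95},{"twist":0.95},{"twist":0.95},{"twist":0.95},{"x":0}]' && python3 -c "
from h import *
go([.506,-.347,.18],-12.2)"
```

```text
invalid input at $[0]: expected keys hand, x, y, z, twist
```

```bash
python3 -m pendant '[{"hand":1,"x":0,"y":0,"z":0,"twist":0.95},{"hand":1,"x":0,"y":0,"z":0,"twist":0.95},{"hand":1,"x":0,"y":0,"z":0,"twist":0.95},{"hand":1,"x":0,"y":0,"z":0,"twist":0.95},{"hand":1,"x":0,"y":0,"z":0,"twist":0.95},{"hand":1,"x":0,"y":0,"z":0,"twist":0.95},{"hand":1,"x":0,"y":0,"z":0,"twist":0.95},{"hand":1,"x":0,"y":0,"z":0,"twist":0.95},{"hand":1,"x":0,"y":0,"z":0,"twist":0}]' && python3 -c "
from h import *
go([.506,-.347,.18],-12.2)"
```

```text
t: 1.7
ee_pos: [0.2313, -0.5536, 0.2313]
tool_rot: [-180.0, 0.0, -12.3]
ft_force: [0.3, -0.6, 0.1]
grip_width: 0.086
grasp_force: 0.0
pose [ 0.2313 -0.5536  0.2313] [-1.800e+02  1.000e-02 -1.231e+01] units xyz [  8.97 -10.42   2.05] twist -0.02 F [ 0.3 -0.6  0.1] grip 0.086 0.0 t 1.7
```

```bash
python3 -m pendant '[{"hand":1,"x":0.8,"y":-0.95,"z":0.2,"twist":0},{"hand":1,"x":0.8,"y":-0.95,"z":0.2,"twist":0},{"hand":1,"x":0.8,"y":-0.95,"z":0.2,"twist":0},{"hand":1,"x":0.8,"y":-0.95,"z":0.2,"twist":0},{"hand":1,"x":0.8,"y":-0.95,"z":0.2,"twist":0},{"hand":1,"x":0.8,"y":-0.95,"z":0.2,"twist":0},{"hand":1,"x":0.8,"y":-0.95,"z":0.2,"twist":0},{"hand":1,"x":0.8,"y":-0.95,"z":0.2,"twist":0},{"hand":1,"x":0.8,"y":-0.95,"z":0.2,"twist":0},{"hand":1,"x":0.8,"y":-0.95,"z":0.2,"twist":0},{"hand":1,"x":0.8,"y":-0.95,"z":0,"twist":0},{"hand":1,"x":0.2,"y":0,"z":0,"twist":0}]' && python3 - <<'E'
from h import *
np.set_printoptions(precision=4,suppress=True)
c=imaging.camera("wrist");C=cloud(c);F=c["frame"].astype(int);save(c["frame"],"w1.png")
for r in mark_of("wrist","hammer_grip"): print(r["score"],r["xy"],world(c,r["xy"],.034))
X,Y,Z=C[...,0],C[...,1],C[...,2]
m=(X>.38)&(X<.62)&(Y>-.43)&(Y<-.29)&(Z>.026)&(Z<.045)&((F[...,0]-F[...,2])>40)
P=C[m]; print(len(P))
if len(P)>9:
    print(P.mean(0),cv2.minAreaRect(P[:,:2].astype(np.float32)),np.percentile(P,[1,99],axis=0))
    print(np.degrees(np.arctan2(*np.linalg.eigh(np.cov(P[:,:2].T))[1][::-1,1])))
    print("line y at x=.506",np.polyval(np.polyfit(P[:,0],P[:,1],1),.506))
go([.506,-.347,.18],-12.2)
E
```

```text
t: 2.7
ee_pos: [0.5094, -0.3417, 0.1809]
tool_rot: [-179.9, -0.0, -11.8]
ft_force: [0.5, -0.2, 0.6]
grip_width: 0.0854
grasp_force: 0.0
0.77 [323.1, 187.6] [ 0.5075 -0.3458  0.034 ]
1920
[ 0.478  -0.341   0.0334] ((0.47120192646980286, -0.340038925409317), (0.017058880999684334, 0.15306252241134644), 78.04499053955078) [[ 0.3989 -0.3612  0.03  ]
 [ 0.5454 -0.3192  0.0353]]
167.93608566526814
line y at x=.506 -0.34690338498763135
pose [ 0.5076 -0.3451  0.1812] [179.98  -0.02 -11.9 ] units xyz [-0.05  0.09  0.05] twist 0.06 F [ 0.3 -0.8 -0. ] grip 0.0855 0.0 t 2.8
```

View pics/w1.png

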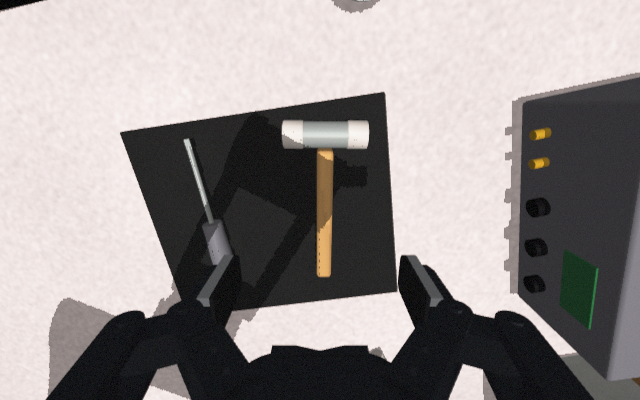

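The wrist view shows the hammer's handle upright between the fingers at column 323, head at (325,134), with the screwdriver well clear at (215,235). Going down onto the handle.

```bash
python3 -m pendant '[{"hand":1,"x":0,"y":0,"z":0.8,"twist":0},{"hand":1,"x":0,"y":0,"z":0.8,"twist":0},{"hand":1,"x":0,"y":0,"z":0.8,"twist":0},{"hand":1,"x":0,"y":0,"z":0.8,"twist":0},{"hand":1,"x":0,"y":0,"z":0.8,"twist":0},{"hand":1,"x":0,"y":0,"z":0.8,"twist":0},{"hand":1,"x":0,"y":0,"z":0.8,"twist":0},{"hand":1,"x":0,"y":0,"z":0.4,"twist":0},{"hand":1,"x":0,"y":0,"z":0.3,"twist":0},{"hand":1,"x":0,"y":0,"z":0,"twist":0},{"hand":1,"x":0,"y":0,"z":0,"twist":0}]' && python3 -c "
from h import *
go([.506,-.347,.006],-12.2)"
```

```text
t: 3.72
ee_pos: [0.5062, -0.3462, 0.0242]
tool_rot: [180.0, -0.0, -12.2]
ft_force: [0.2, -0.3, -0.6]
grip_width: 0.0855
grasp_force: 0.0
pose [ 0.5062 -0.3462  0.0242] [ 1.7999e+02 -1.0000e-02 -1.2170e+01] units xyz [0.   0.03 0.73] twist 0.01 F [ 0.2 -0.3 -0.6] grip 0.0855 0.0 t 3.7167
```

```bash
python3 -m pendant '[{"hand":1,"x":0,"y":0,"z":0.35,"twist":0},{"hand":1,"x":0,"y":0,"z":0.35,"twist":0},{"hand":1,"x":0,"y":0,"z":0,"twist":0},{"hand":0,"x":0,"y":0,"z":0,"twist":0},{"hand":0,"x":0,"y":0,"z":0,"twist":0},{"hand":0,"x":0,"y":0,"z":0,"twist":0},{"hand":0,"x":0,"y":0,"z":0,"twist":0},{"hand":0,"x":0,"y":0,"z":0,"twist":0},{"hand":0,"x":0,"y":0,"z":0,"twist":0},{"hand":0,"x":0,"y":0,"z":0,"twist":0},{"hand":0,"x":0,"y":0,"z":0,"twist":0},{"hand":0,"x":0,"y":0,"z":0,"twist":0}]' 110 && python3 -c "
from h import *
go([.506,-.347,.006],-12.2)"
```

```text
t: 4.72
ee_pos: [0.5065, -0.3457, 0.0068]
tool_rot: [180.0, -0.0, -12.2]
ft_force: [-1.4, 0.5, 5.8]
grip_width: 0.0161
grasp_force: 107.8
pose [ 0.5065 -0.3457  0.0068] [ 1.7999e+02 -3.0000e-02 -1.2160e+01] units xyz [-0.01  0.05  0.03] twist 0.01 F [-1.4  0.5  5.8] grip 0.0161 107.8 t 4.7167
```

```bash
python3 -m pendant '[{"hand":0,"x":0,"y":0,"z":-0.2,"twist":0},{"hand":0,"x":0,"y":0,"z":-0.4,"twist":0},{"hand":0,"x":0,"y":0,"z":-0.6,"twist":0},{"hand":0,"x":0,"y":0,"z":-0.6,"twist":0},{"hand":0,"x":0,"y":0,"z":-0.6,"twist":0},{"hand":0,"x":0,"y":0,"z":-0.6,"twist":0},{"hand":0,"x":0,"y":0,"z":-0.6,"twist":-0.6},{"hand":0,"x":0,"y":0,"z":-0.4,"twist":-0.6},{"hand":0,"x":0,"y":0,"z":-0.2,"twist":-0.6},{"hand":0,"x":0,"y":0,"z":0,"twist":-0.6},{"hand":0,"x":0,"y":0,"z":0,"twist":0},{"hand":0,"x":0,"y":0,"z":0,"twist":0}]' && python3 - <<'E'
from h import *
np.set_printoptions(precision=4,suppress=True)
go([.507,-.04,.12],-1)
c=imaging.camera("top");save(c["frame"][60:260,330:570].repeat(2,0).repeat(2,1),"lift.png")
for n in("top","scene"):
    if n=="scene":c=imaging.camera(n)
    C=cloud(c);F=c["frame"].astype(int);X,Y,Z=C[...,0],C[...,1],C[...,2]
    m=(X>.5)&(X<.65)&(Y>-.45)&(Y<-.25)&(Z>.09)&(Z<.19)&(F.min(-1)>100)
    P=C[m];print(n,len(P));
    if len(P)>20: print(P.mean(0),cv2.minAreaRect(P[:,:2].astype(np.float32)),np.percentile(P,[2,98],axis=0))
E
```

```text
t: 5.72
ee_pos: [0.5061, -0.3454, 0.1116]
tool_rot: [-180.0, 0.0, -1.2]
ft_force: [-0.1, 1.0, -2.0]
grip_width: 0.0165
grasp_force: 107.3
pose [ 0.5061 -0.3454  0.1116] [-179.99    0.01   -1.24] units xyz [ -0.23 -12.21  -0.33] twist -0.05 F [-0.1  1.  -2. ] grip 0.0165 107.3 t 5.7167
top 379
[ 0.5632 -0.331   0.1353] ((0.561379611492157, -0.3390296697616577), (0.07437999546527863, 0.02778267115354538), 86.55043029785156) [[ 0.55   -0.3696  0.1289]
 [ 0.5747 -0.3027  0.1397]]
scene 1205
[ 0.5656 -0.3553  0.1347] ((0.5628971457481384, -0.3485480844974518), (0.08877801895141602, 0.02837470918893814), 88.521240234375) [[ 0.5511 -0.3926  0.1224]
 [ 0.5762 -0.3069  0.1391]]
```

View pics/lift.png

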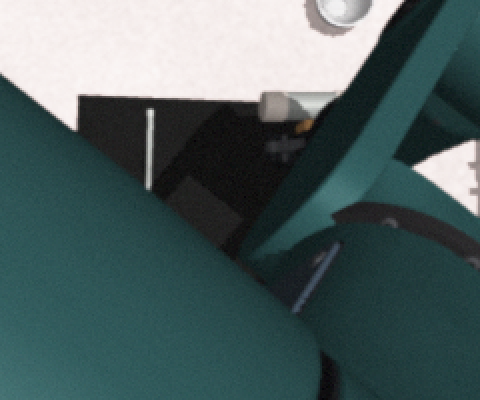

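The hammer is held level: head centre at crop (300,105), top of the head at z 0.139. Carrying it over to the right of the wedge.

```bash
python3 -m pendant '[{"hand":0,"x":0.1,"y":-0.4,"z":0,"twist":0},{"hand":0,"x":0,"y":-0.7,"z":0,"twist":0},{"hand":0,"x":0,"y":-1,"z":0,"twist":0},{"hand":0,"x":0,"y":-1,"z":0,"twist":0},{"hand":0,"x":0,"y":-1,"z":0,"twist":0},{"hand":0,"x":0,"y":-1,"z":0,"twist":0},{"hand":0,"x":0,"y":-1,"z":0,"twist":0},{"hand":0,"x":0,"y":-1,"z":0,"twist":0},{"hand":0,"x":0,"y":-1,"z":0,"twist":0},{"hand":0,"x":0,"y":-1,"z":0,"twist":0},{"hand":0,"x":0,"y":-1,"z":0,"twist":0},{"hand":0,"x":0,"y":-0.7,"z":0,"twist":0}]' && python3 -m pendant '[{"hand":0,"x":0,"y":-0.3,"z":0.3,"twist":0},{"hand":0,"x":0,"y":-0.2,"z":0.6,"twist":0},{"hand":0,"x":0,"y":0,"z":0.6,"twist":0},{"hand":0,"x":0,"y":0,"z":0.6,"twist":0},{"hand":0,"x":0,"y":0,"z":0.5,"twist":0},{"hand":0,"x":0,"y":0,"z":0.4,"twist":0},{"hand":0,"x":0,"y":0,"z":0,"twist":0},{"hand":0,"x":0,"y":0,"z":0,"twist":0}]' && python3 - <<'E'
from h import *
np.set_printoptions(precision=4,suppress=True)
go([.509,.02,.026],-1)
for n in("top","scene"):
    c=imaging.camera(n);save(c["frame"],"pre_%s.png"%n)
    C=cloud(c);F=c["frame"].astype(int);X,Y,Z=C[...,0],C[...,1],C[...,2]
    m=(X>.5)&(X<.65)&(Y>-.15)&(Y<.06)&(Z>.02)&(Z<.1)&(F.min(-1)>110)
    P=C[m];print(n,len(P));
    if len(P)>20: print(np.percentile(P,[2,98],axis=0))
    m=(X>.53)&(X<.6)&(Y>.03)&(Y<.11)&(Z>.03)&(Z<.06)&(F.max(-1)<90)
    P=C[m];print("wedge",len(P));
    if len(P)>20: print(np.percentile(P,[2,98],axis=0))
E
```

```text
t: 6.82
ee_pos: [0.5127, -0.0719, 0.1111]
tool_rot: [-179.9, 0.1, -1.1]
ft_force: [0.9, 0.2, -3.1]
grip_width: 0.0166
grasp_force: 107.6
t: 7.48
ee_pos: [0.5138, -0.0628, 0.0358]
tool_rot: [-180.0, 0.1, -1.2]
ft_force: [0.4, -0.4, -2.4]
grip_width: 0.016
grasp_force: 107.6
pose [ 0.5138 -0.0628  0.0358] [-179.97    0.1    -1.16] units xyz [-0.26 -3.31  0.39] twist -0.04 F [ 0.4 -0.4 -2.4] grip 0.016 107.6 t 7.4833
top 0
wedge 80
[[0.5515 0.0923 0.0477]
 [0.5778 0.1098 0.055 ]]
scene 500
[[ 0.5579 -0.1109  0.0486]
 [ 0.5851 -0.0231  0.0645]]
wedge 319
[[0.5527 0.0631 0.0314]
 [0.5844 0.1083 0.0531]]
```

View pics/pre_scene.png

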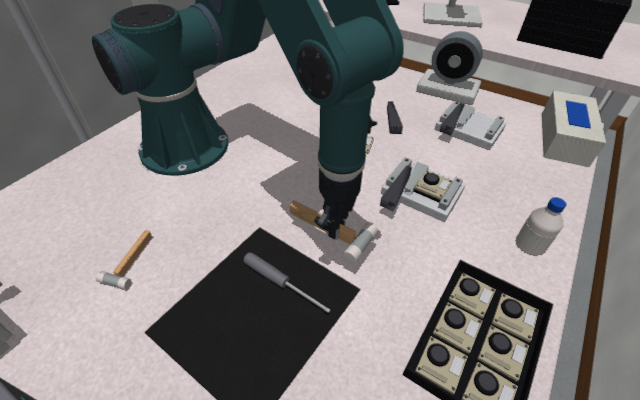

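The scene view shows the head at (362,242) lined up with the wedge's wide end at (395,200), 83 mm short of it. Approaching, then the first tap.

```bash
python3 -m pendant '[{"hand":0,"x":-0.13,"y":-0.3,"z":0.2,"twist":0},{"hand":0,"x":0,"y":-0.6,"z":0.2,"twist":0},{"hand":0,"x":0,"y":-0.7,"z":0,"twist":0},{"hand":0,"x":0,"y":-0.7,"z":0,"twist":0},{"hand":0,"x":0,"y":-0.4,"z":0,"twist":0},{"hand":0,"x":0,"y":-0.2,"z":0,"twist":0},{"hand":0,"x":0,"y":0,"z":0,"twist":0},{"hand":0,"x":0,"y":0,"z":0,"twist":0}]' && python3 -c "
from h import *
go([.511,.02,.026],-1)
" && python3 -m pendant '[{"hand":0,"x":0,"y":-0.2,"z":0,"twist":0},{"hand":0,"x":0,"y":-0.2,"z":0,"twist":0},{"hand":0,"x":0,"y":-0.2,"z":0,"twist":0},{"hand":0,"x":0,"y":-0.2,"z":0,"twist":0}]' && python3 -c "
from h import *
go([.511,.02,.026],-1)"
```

```text
t: 8.25
ee_pos: [0.5129, 0.0093, 0.0265]
tool_rot: [180.0, -0.0, -1.1]
ft_force: [-0.4, -0.5, -2.3]
grip_width: 0.0163
grasp_force: 107.7
pose [0.5129 0.0093 0.0265] [ 1.7999e+02 -4.0000e-02 -1.1100e+00] units xyz [-0.09 -0.43  0.02] twist -0.02 F [-0.4 -0.5 -2.3] grip 0.0163 107.7 t 8.25
t: 8.58
ee_pos: [0.5131, 0.0287, 0.0264]
tool_rot: [179.9, 0.0, -1.2]
ft_force: [-1.1, -7.7, -1.3]
grip_width: 0.0166
grasp_force: 107.9
pose [0.5131 0.0287 0.0264] [179.93   0.    -1.19] units xyz [-0.08  0.35  0.02] twist -0.04 F [-1.1 -7.7 -1.3] grip 0.0166 107.9 t 8.5833
```

Contact at about 7 N. Backing off, then a second tap pressed slowly until it stops.

```bash
python3 -m pendant '[{"hand":0,"x":0,"y":0.3,"z":0,"twist":0},{"hand":0,"x":0,"y":0.3,"z":0,"twist":0},{"hand":0,"x":0,"y":0.2,"z":0,"twist":0},{"hand":0,"x":0,"y":0,"z":0,"twist":0},{"hand":0,"x":0,"y":0,"z":0,"twist":0},{"hand":0,"x":0,"y":0,"z":0,"twist":0},{"hand":0,"x":0,"y":0,"z":0,"twist":0}]' && python3 -m pendant '[{"hand":0,"x":0,"y":-0.3,"z":0,"twist":0},{"hand":0,"x":0,"y":-0.3,"z":0,"twist":0},{"hand":0,"x":0,"y":-0.2,"z":0,"twist":0},{"hand":0,"x":0,"y":-0.2,"z":0,"twist":0},{"hand":0,"x":0,"y":-0.1,"z":0,"twist":0},{"hand":0,"x":0,"y":-0.1,"z":0,"twist":0}]'
```

```text
t: 9.17
ee_pos: [0.5126, 0.0094, 0.0263]
tool_rot: [-180.0, 0.0, -1.2]
ft_force: [0.4, -0.6, -2.6]
grip_width: 0.0164
grasp_force: 107.9
t: 9.67
ee_pos: [0.5131, 0.0394, 0.0263]
tool_rot: [179.9, 0.0, -1.1]
ft_force: [-0.4, -6.8, -2.5]
grip_width: 0.0161
grasp_force: 108.2
```

```bash
python3 -m pendant '[{"hand":0,"x":0,"y":-0.1,"z":0,"twist":0},{"hand":0,"x":0,"y":-0.1,"z":0,"twist":0}]';python3 -m pendant '[{"hand":0,"x":0,"y":-0.1,"z":0,"twist":0},{"hand":0,"x":0,"y":0,"z":0,"twist":0}]'
```

```text
t: 9.83
ee_pos: [0.5132, 0.0443, 0.0263]
tool_rot: [179.9, 0.0, -1.1]
ft_force: [-1.0, -6.5, -1.6]
grip_width: 0.0162
grasp_force: 108.2
t: 10.0
ee_pos: [0.5131, 0.0451, 0.0264]
tool_rot: [179.8, 0.0, -1.1]
ft_force: [-2.0, -15.9, -0.2]
grip_width: 0.0162
grasp_force: 108.7
```

```bash
python3 -m pendant '[{"hand":0,"x":0,"y":-0.1,"z":0,"twist":0},{"hand":0,"x":0,"y":0,"z":0,"twist":0}]'; python3 -m pendant '[{"hand":0,"x":0,"y":0.3,"z":0,"twist":0},{"hand":0,"x":0,"y":0.3,"z":0,"twist":0},{"hand":0,"x":0,"y":0.3,"z":0,"twist":0},{"hand":0,"x":0,"y":0,"z":0,"twist":0},{"hand":0,"x":0,"y":0,"z":0,"twist":0},{"hand":0,"x":0,"y":0,"z":0,"twist":0},{"hand":0,"x":0,"y":-0.3,"z":0,"twist":0},{"hand":0,"x":0,"y":-0.3,"z":0,"twist":0},{"hand":0,"x":0,"y":-0.2,"z":0,"twist":0},{"hand":0,"x":0,"y":-0.1,"z":0,"twist":0},{"hand":0,"x":0,"y":0,"z":0,"twist":0}]'
```

```text
t: 10.17
ee_pos: [0.5128, 0.0456, 0.0265]
tool_rot: [179.6, 0.1, -1.1]
ft_force: [-3.9, -27.5, 1.3]
grip_width: 0.0159
grasp_force: 109.6
t: 11.08
ee_pos: [0.5127, 0.0456, 0.0265]
tool_rot: [179.6, 0.1, -1.0]
ft_force: [-3.3, -28.1, 1.7]
grip_width: 0.0162
grasp_force: 110.4
```

The third tap meets the same solid stop at 28 N with no advance. Backing off, raising, and returning to the mat.

```bash
python3 -m pendant '[{"hand":0,"x":0,"y":0.3,"z":0,"twist":0},{"hand":0,"x":0,"y":0.6,"z":0,"twist":0},{"hand":0,"x":0,"y":0.8,"z":-0.3,"twist":0},{"hand":0,"x":0,"y":0.8,"z":-0.6,"twist":0},{"hand":0,"x":0,"y":0.8,"z":-0.6,"twist":0},{"hand":0,"x":0,"y":0.8,"z":-0.6,"twist":0},{"hand":0,"x":0,"y":0.9,"z":-0.4,"twist":0},{"hand":0,"x":0,"y":1,"z":-0.2,"twist":0},{"hand":0,"x":0,"y":1,"z":0,"twist":0},{"hand":0,"x":0,"y":1,"z":0,"twist":0},{"hand":0,"x":0,"y":1,"z":0,"twist":0},{"hand":0,"x":0,"y":1,"z":0,"twist":0}]' && python3 -m pendant '[{"hand":0,"x":0,"y":1,"z":0,"twist":0},{"hand":0,"x":0,"y":1,"z":0,"twist":0},{"hand":0,"x":0,"y":1,"z":0,"twist":0},{"hand":0,"x":0,"y":1,"z":0,"twist":0},{"hand":0,"x":0,"y":0.8,"z":0,"twist":0},{"hand":0,"x":0,"y":0.5,"z":0,"twist":0},{"hand":0,"x":0,"y":0.2,"z":0,"twist":0},{"hand":0,"x":0,"y":0,"z":0,"twist":0},{"hand":0,"x":0,"y":0,"z":0,"twist":0}]' && python3 - <<'E'
from h import *
np.set_printoptions(precision=4,suppress=True)
go([.506,-.347,.0068],-1.1)
c=imaging.camera("scene");C=cloud(c);F=c["frame"].astype(int);X,Y,Z=C[...,0],C[...,1],C[...,2]
m=(X>.5)&(X<.65)&(Y>-.45)&(Y<-.25)&(Z>.06)&(Z<.19)&(F.min(-1)>100)
P=C[m];print(len(P),np.percentile(P,[2,98],axis=0))
m=(X>.53)&(X<.6)&(Y>.03)&(Y<.12)&(Z>.03)&(Z<.06)&(F.max(-1)<90)
print("wedge",np.percentile(C[m],[2,98],axis=0))
E
```

```text
t: 12.08
ee_pos: [0.5085, -0.2007, 0.0938]
tool_rot: [-180.0, 0.0, -1.1]
ft_force: [0.4, -0.2, -1.9]
grip_width: 0.0158
grasp_force: 109.3
t: 12.83
ee_pos: [0.5055, -0.3367, 0.0935]
tool_rot: [-179.9, 0.0, -1.1]
ft_force: [-0.1, -0.3, -1.7]
grip_width: 0.0161
grasp_force: 109.3
pose [ 0.5055 -0.3367  0.0935] [-179.92    0.05   -1.14] units xyz [0.03 0.42 3.47] twist -0.01 F [-0.1 -0.3 -1.7] grip 0.0161 109.3 t 12.8333
1109 [[ 0.5503 -0.3839  0.1058]
 [ 0.5757 -0.2986  0.1215]]
wedge [[0.5531 0.0858 0.0308]
 [0.5853 0.1187 0.0534]]
```

```bash
python3 -m pendant '[{"hand":0,"x":0,"y":0.2,"z":0.3,"twist":0},{"hand":0,"x":0,"y":0.1,"z":0.6,"twist":0},{"hand":0,"x":0,"y":0,"z":0.7,"twist":0},{"hand":0,"x":0,"y":0,"z":0.7,"twist":0},{"hand":0,"x":0,"y":0,"z":0.5,"twist":0},{"hand":0,"x":0,"y":0,"z":0.3,"twist":0},{"hand":0,"x":0,"y":0,"z":0.1,"twist":0},{"hand":0,"x":0,"y":0,"z":0.1,"twist":0},{"hand":0,"x":0,"y":0,"z":0.05,"twist":0},{"hand":0,"x":0,"y":0,"z":0,"twist":0},{"hand":0,"x":0,"y":0,"z":0,"twist":0}]'; python3 -m pendant '[{"hand":0,"x":0,"y":0,"z":0.05,"twist":0},{"hand":0,"x":0,"y":0,"z":0.05,"twist":0},{"hand":0,"x":0,"y":0,"z":0,"twist":0}]'
```

```text
t: 13.8
ee_pos: [0.506, -0.3459, 0.0107]
tool_rot: [180.0, -0.1, -1.2]
ft_force: [0.3, 0.7, -3.3]
grip_width: 0.016
grasp_force: 109.4
t: 14.05
ee_pos: [0.5055, -0.3456, 0.0076]
tool_rot: [180.0, -0.0, -1.2]
ft_force: [0.5, 0.6, -2.3]
grip_width: 0.0162
grasp_force: 109.4
```

```bash
python3 -m pendant '[{"hand":0,"x":0,"y":0,"z":0.04,"twist":0},{"hand":0,"x":0,"y":0,"z":0,"twist":0}]'; python3 -m pendant '[{"hand":0,"x":0,"y":0,"z":0.03,"twist":0},{"hand":0,"x":0,"y":0,"z":0,"twist":0}]'
```

```text
t: 14.22
ee_pos: [0.5056, -0.3456, 0.0069]
tool_rot: [180.0, -0.0, -1.2]
ft_force: [-1.0, 0.5, 0.6]
grip_width: 0.0162
grasp_force: 109.9
t: 14.38
ee_pos: [0.5056, -0.3457, 0.0068]
tool_rot: [180.0, -0.0, -1.2]
ft_force: [-2.2, 2.3, 8.4]
grip_width: 0.0164
grasp_force: 111.1
```

On the mat (8 N of support). Releasing and rising straight up.

```bash
python3 -m pendant '[{"hand":0.6,"x":0,"y":0,"z":0,"twist":0},{"hand":1,"x":0,"y":0,"z":0,"twist":0},{"hand":1,"x":0,"y":0,"z":0,"twist":0},{"hand":1,"x":0,"y":0,"z":0,"twist":0},{"hand":1,"x":0,"y":0,"z":0,"twist":0},{"hand":1,"x":0,"y":0,"z":0,"twist":0},{"hand":1,"x":0,"y":0,"z":0,"twist":0},{"hand":1,"x":0,"y":0,"z":0,"twist":0}]' && python3 -m pendant '[{"hand":1,"x":0,"y":0,"z":-0.3,"twist":0},{"hand":1,"x":0,"y":0,"z":-0.7,"twist":0},{"hand":1,"x":0,"y":0,"z":-0.9,"twist":0},{"hand":1,"x":0,"y":0,"z":-0.9,"twist":0},{"hand":1,"x":0,"y":0,"z":-0.9,"twist":0},{"hand":1,"x":0,"y":0,"z":-0.9,"twist":0},{"hand":1,"x":0,"y":0,"z":-0.9,"twist":0},{"hand":1,"x":0,"y":0,"z":-0.6,"twist":0},{"hand":1,"x":0,"y":0,"z":-0.3,"twist":0},{"hand":1,"x":0,"y":0,"z":0,"twist":0},{"hand":1,"x":0,"y":0,"z":0,"twist":0}]' && python3 - <<'E'
from h import *
w=imaging.camera("wrist")["frame"];t=imaging.camera("top")["frame"]
save(np.vstack([cv2.resize(w,(480,300)),cv2.resize(t[50:250,180:500],(480,300))]),"end.png")
E
```

```text
t: 15.05
ee_pos: [0.5055, -0.3456, 0.0057]
tool_rot: [-180.0, 0.0, -1.2]
ft_force: [-0.4, 0.2, 0.4]
grip_width: 0.0856
grasp_force: 0.0
t: 15.97
ee_pos: [0.5054, -0.3455, 0.1658]
tool_rot: [180.0, -0.0, -1.2]
ft_force: [-0.3, 0.4, -1.0]
grip_width: 0.0851
grasp_force: 0.0
```

View pics/end.png

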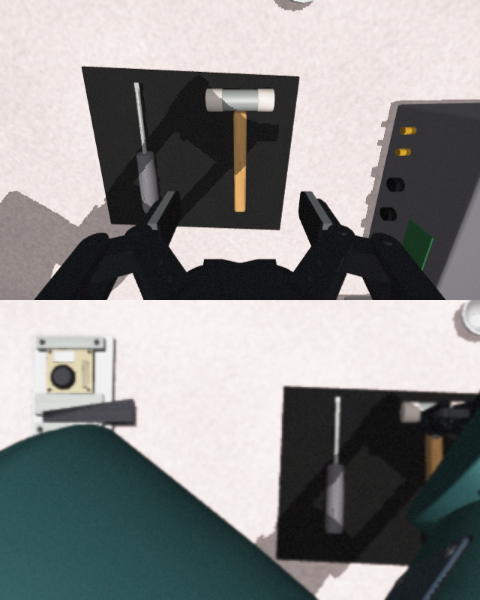

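The hammer lies flat on the mat, with its head at (240,100) and handle down to (240,210) in the wrist view. The wedge stands out about 35 mm, at (125,412) in the top view, which matches home. Handing in.

```bash
python3 -c "
from plant import env
print(env.job_done())"
```

```text
the job is handed in; nothing more can be done
None
```

The job is handed in: three separate taps drove the wedge in (the last met a solid stop at 28 N with no advance), and the hammer lies flat on the mat with the gripper clear; no verdict came back.

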